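# Find the rattling equipment case and hold it out

### The job

Three closed equipment cases stand on the grey mat, and in one of them a steel ball has come loose: lift and shake the cases one at a time to find the one that rattles, setting any quiet case you lifted gently back, upright, where it stood on the mat. Finish holding the rattling case still and level in the gripper, well clear above the middle of the yellow hand-over pad (about 15 cm up); do not put it down or let go. Leave the other things on the bench where they are.

Things in the scene. Friction and masses are not known exactly. Their poses are not given: they have to be found in the camera images.
- case_orange: closed black case, orange lid tags, body 112 mm (own x) x 60 (own y) x 54 tall; solid black grip block across the lid's middle, 20 (x) x 46 (y), 30 tall (top 84 up), to pinch along own x from above. Origin: centre of its underside, z up. 0.35 to 0.75 kg. Looks alike but for tags; one case has a loose 34 mm, 160 g steel ball that rolls 62 mm along own x and knocks; weight does not tell
- case_white: closed black case, white lid tags, body 112 mm (own x) x 60 (own y) x 54 tall; solid black grip block across the lid's middle, 20 (x) x 46 (y), 30 tall (top 84 up), to pinch along own x from above. Origin: centre of its underside, z up. 0.35 to 0.75 kg. Looks alike but for tags; one case has a loose 34 mm, 160 g steel ball that rolls 62 mm along own x and knocks; weight does not tell
- case_green: closed black case, green lid tags, body 112 mm (own x) x 60 (own y) x 54 tall; solid black grip block across the lid's middle, 20 (x) x 46 (y), 30 tall (top 84 up), to pinch along own x from above. Origin: centre of its underside, z up. 0.35 to 0.75 kg. Looks alike but for tags; one case has a loose 34 mm, 160 g steel ball that rolls 62 mm along own x and knocks; weight does not tell
- row_mat: grey mat under the three cases, fixed, 220 (x) x 440 (y) x 3 mm; origin: centre of its underside. The cases stand on it side by side along its y, about 155 mm apart, each long side within about 0.15 rad of its x. The two quiet cases have nothing loose inside
- handover_pad: yellow hand-over pad with a white square, fixed flat on the bench, 170 x 170 x 3 mm; origin: centre of its underside
- amber_bottle: amber glass bottle, 58 mm across, 130 mm tall (a bystander; origin at its underside)
- tape_roll: blue tape roll lying flat, 72 mm across, 24 mm tall (a bystander; origin at its underside)
- beaker: clear glass beaker, 66 mm across, 85 mm tall (a bystander; origin at its underside)
- wash_bottle: white plastic bottle with a red cap, 60 mm across, 150 mm tall (a bystander; origin at its underside)
- screwdriver: screwdriver lying on the bench (a bystander; origin at its underside)
- sample_jar: small brown jar, 56 mm across, 60 mm tall (a bystander; origin at its underside)
There are look-alikes about, which are no part of the job. What is shaped like the case_orange but blue is not meant. There is more than one size of the handover_pad; the one meant has the size given above.

How it is judged:
By the outcome, as a careful person would: the job done as asked, in the order asked, and still so for the second after the job is handed in, while the arm keeps its last pose, push and grip.
It also fails if it takes over 72 s, if anything falls off the work surface, if the arm or the gripper's body presses on something with over 40 N, if the wrist force passes 120 N, or if a joint passes its speed limit or range.

### The arm

A 6-joint arm with a two-finger parallel gripper is mounted at the origin on the work surface. World frame = base frame: x ahead of the robot, y to its left, z up, the work surface at z = 0. Lengths are in m, angles in degrees, forces in N, time in s.
With the tool pointing down it reaches from about 0.3 to 0.75 m from the base axis. Payload 8.5 kg.
Tool frame: the origin (TCP) lies midway between the tips of the shut fingers; the grasp point (between the pads) lies 19 mm behind it (env.tcp_to_grasp is the z of the grasp point in the tool frame, in m); z points along the fingers, y is the line along which they close (so a half turn about z gives the same grasp; the last joint's range is limited). The gripper opens to 85 mm and grips with 20 to 120 N. Pads are 22 mm wide; open, the fingers measure 114 mm over their backs; the gripper's body (76 mm by 85 mm) begins 54 mm behind the grasp point. The pads swing forward as they close: fully open they stand 13 mm farther back than shut.
Start: joints at [-88.024, 21.807, 74.336, -0, 83.858, -12.336], TCP at [0.136, -0.533, 0.231] pointing down, gripper open.
Joint ranges: [-178.18, 178.18], [-50.72, 133.34], [12.68, 142.11], [-81.47, 261.47], [9.98, 163.14], [-165.26, 165.26]. Speed limits (degrees/s): [136.94, 136.94, 180, 180, 180, 180].

### API

Orientations are given as a 3x3 rotation matrix whose columns are the frame's x, y, z axes.
In Python, from rig import env, imaging, job, models gives the robot as it stands. The module is installed in compiled form; this text tells all that it offers.
- The arm moves only by the tool jog_arm, never from a script. Its argument "plan" is text: rows parted by semicolons, each of 7 numbers parted by spaces: the turn, a rotation vector about the tool's x, y, z in degrees, then the shift along the tool's x, y, z in cm, then the closure in counts, from 0 (fully open) to 255 (shut). In form: rx ry rz x y z claw; .... A call has 1 to 10 rows; each row shifts and turns the commanded pose from where the row before left it, along the tool's axes as they then stand; what a row does not reach is not made up. A row lasts 1/12 s, in which the tool goes at most 41.7 mm and 7.16 degrees, less where a joint would pass 70% of its speed; a pose out of reach is approached as far as the arm can. A call with a gripper value outside its range is refused whole. The fingers move at their own pace and stop on an object; "grip_force" is the grip in N (left out, the last holds). Time passes only in rows, so rows that do not move let the fingers close. It gives the time, the measured TCP pose, the force, the opening and the grip force at its end, in the units of the state.
- env.observe(): the state, without advancing time (a new reading comes with each control period).
- imaging.get_image(name): name is "side" or "top"; returns a dict with "pixels" (480x640x3 uint8, red, green, blue), "depth" (480x640 float32, m along the optical axis (not along the pixel's ray), 0 where there is no reading), "fov_y" (degrees; the focal length in pixels is half the picture's height over the tangent of half this angle, whatever the lens; pixels are square), "cx", "cy" (the principal point, pixels), "distortion" ([k1, k2, p1, p2, k3] as OpenCV has them; the pictures are not rectified), "world_from_camera" (4x4, takes a point from camera to world coordinates). Camera axes: x right, y down, z forward; pixel columns grow to the right and rows downward; lengths in m; the calibration is good to about 2 mm. A picture is of the moment at which its call begins.
- job.close_job(): hands the job in; it is judged then, once.
Trained networks look in the newest picture that a camera, given by its name, has taken for a name from the list of things; names that differ only in an ending like _2 or _b are one class to them, and where a whole thing is asked for, a point or a joint stands for the part that bears it (a point fixed in the world has none). Each returns a list of dicts, best first, with "confidence" (0 to 1); they miss things now and then, are a little off and sometimes report something else, mostly with a low value. They report only what shows in the picture. A call takes as long as a camera call. They do not tell look-alikes from the thing itself.
- models.outline_of(camera, query): "region" (480x640 bool, what is visible of it) and "bbox" ([centre column, centre row, width, height] in pixels, round what is visible of it).
- models.tip_of(camera, query): "at" ([column, row] in pixels: a listed point, or the origin of a listed thing).
The state is a dict: "time_s": time; "q": joint angles; "qvel": joint speeds; "joint_efforts": joint torques, N m; "position": TCP position; "tool_rot": TCP orientation; "ft_force": force on the tool from outside, world axes, zero at the start; "wrist_torque": the same for the moment, N m; "grip_width": finger opening in m; "gripper_force": force on a finger pad.
Only numpy, scipy, OpenCV 4.12 (cv2) and the standard library are available. Lean on these libraries where they do the work, as an engineer would, in place of code of your own. Each camera call takes 0.05 s, during which the arm holds its last target. There are 200 camera calls.

## Working session

There is one attempt and no reset: what is moved stays moved. The work goes in short steps, Python scripts to look and compute and a tool call to move; the robot and the scene stay as the last step left them, time stands still between calls to the robot, and variables do not carry over. Pictures are saved under pics/ and viewed, at most 10 in all, crops included, and the job is handed in when it is done.

Besides the shell and the picture viewer there is one more tool, called after ">>>" as a command line: name --argument value ..., lists and objects as JSON in quotes. jog_arm: Moves the arm, as the interface text tells. Its arguments: {"type":"object","properties":{"plan":{"type":"string"},"grip_force":{"type":"number"}},"required":["plan"]}

```bash
mkdir -p pics
python3 - <<'E'
from rig import env, imaging
import cv2
for c in("top","side"):
    d=imaging.get_image(c); cv2.imwrite(f"pics/{c}0.png",d["pixels"][:,:,::-1])
    print(c,d["fov_y"],d["cx"],d["cy"],d["distortion"],d["world_from_camera"].round(3).tolist())
s=env.observe(); print(s["time_s"],s["position"],s["tool_rot"],s["ft_force"],s["grip_width"],env.tcp_to_grasp)
E
```

```text
top 48.75848567923149 318.60697711710134 238.6593815935526 [-0.08729161  0.          0.          0.          0.        ] [[-0.009, -0.988, 0.153, 0.308], [-1.0, 0.007, -0.013, -0.0], [0.012, -0.153, -0.988, 1.188], [0.0, 0.0, 0.0, 1.0]]
side 43.307387140870155 325.807447654324 236.24940421010885 [-0.15242811  0.          0.          0.          0.        ] [[-0.851, -0.384, 0.358, -0.119], [-0.525, 0.641, -0.56, 0.956], [-0.015, -0.665, -0.747, 1.314], [0.0, 0.0, 0.0, 1.0]]
0.1 [ 0.135939   -0.53267494  0.23080417] [[ 9.68968938e-01  2.47182514e-01 -4.62932664e-05]
 [ 2.47182376e-01 -9.68968162e-01  1.25426065e-03]
 [ 2.65174599e-04 -1.22678249e-03 -9.99999212e-01]] [-0.23845711 -0.34048597 -0.39487631] 0.0850769684223591 -0.0187
```

View pics/top0.png

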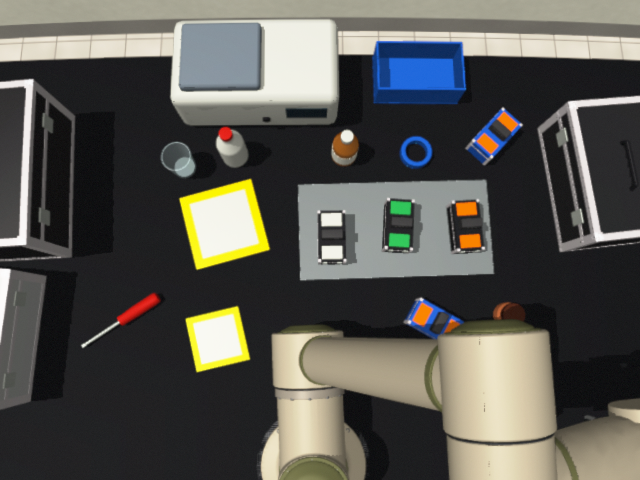

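View pics/side0.png

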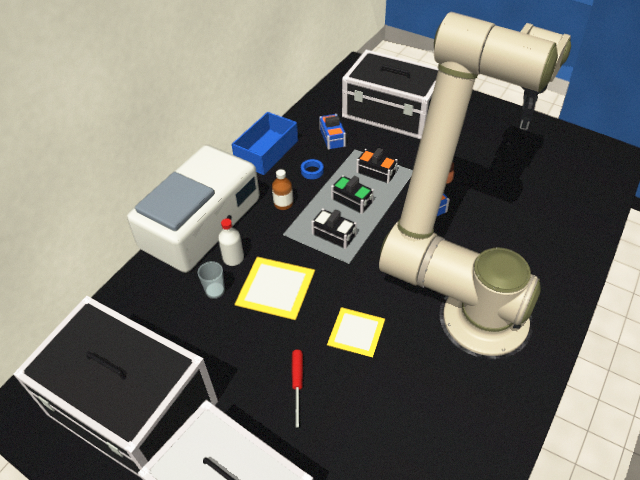

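The top view shows three cases on the mat, white (332,237), green (400,225) and orange (467,225), plus two blue-bodied look-alikes off the mat at (494,136) and (435,318). There are two pads, a large one at (225,223) and a small one at (218,338). The cases meant are the black ones on the mat. I'll measure the pads to see which is 170 mm.

```bash
cat > h.py <<'E'
import numpy as np, cv2
from rig import env, imaging
def world(d,uv,z=None):
    f=240/np.tan(np.radians(d["fov_y"]/2)); K=np.array([[f,0,d["cx"]],[0,f,d["cy"]],[0,0,1.]])
    uv=np.asarray(uv,float).reshape(-1,2)
    r=np.c_[cv2.undistortPoints(uv[:,None],K,np.array(d["distortion"],float))[:,0],np.ones(len(uv))]
    T=d["world_from_camera"]; R=r@T[:3,:3].T
    if z is None:
        k=d["depth"][uv[:,1].astype(int),uv[:,0].astype(int)]
    else: k=(z-T[2,3])/R[:,2]
    return T[:3,3]+R*k[:,None]
E
python3 - <<'E'
from h import *
d=imaging.get_image("top"); p=d["pixels"]; hsv=cv2.cvtColor(p,cv2.COLOR_RGB2HSV)
H,S,V=[hsv[:,:,i].astype(int) for i in range(3)]
m={"white":(S<40)&(V>190),"green":(H>45)&(H<80)&(S>120)&(V>80),"orange":(H<20)&(S>150)&(V>120)}
box={"white":(314,205,350,268),"green":(384,195,418,255),"orange":(448,196,488,255)}
for k,(a,b,c,e) in box.items():
    M=np.zeros((480,640),np.uint8); M[b:e,a:c]=m[k][b:e,a:c]
    n,_,st,ce=cv2.connectedComponentsWithStats(M)
    o=1+np.argsort(-st[1:,4])[:2]
    w=world(d,ce[o]); w=w[np.argsort(w[:,0])]
    v=w[1]-w[0]; print(k,st[o,4],w.round(4).tolist(),"mid",w.mean(0).round(4),"yaw",np.degrees(np.arctan2(v[1],v[0])).round(1))
Y=((H>20)&(H<35)&(S>120)&(V>120)).astype(np.uint8); Y[:,:170]=0; Y[:,280:]=0
for c in cv2.findContours(Y,cv2.RETR_EXTERNAL,cv2.CHAIN_APPROX_NONE)[0]:
    if cv2.contourArea(c)<800: continue
    w=world(d,c.reshape(-1,2),0.003)[:,:2].astype(np.float32); print("pad",cv2.minAreaRect(w))
mm=world(d,[(300,185),(487,181),(493,273),(300,278)],.003);print(mm.round(3).tolist())
cv2.imwrite("pics/crop.png",cv2.resize(p[120:390,170:540,::-1],None,fx=2,fy=2,interpolation=cv2.INTER_CUBIC))
# heights near obstacles
for n,u in {"bottle":(345,140),"wash":(226,133),"beaker":(178,155),"tape":(416,139)}.items(): print(n,world(d,[u]).round(3))
E
```

```text
white [259 254] [[0.4547, -0.0428, 0.056], [0.5267, -0.0425, 0.0569]] mid [ 0.4907 -0.0426  0.0564] yaw 0.2
green [296 287] [[0.48, -0.1897, 0.0552], [0.5521, -0.1946, 0.055]] mid [ 0.516  -0.1922  0.0551] yaw -3.8
orange [285 275] [[0.4768, -0.3447, 0.058], [0.5497, -0.3417, 0.0536]] mid [ 0.5133 -0.3432  0.0558] yaw 2.4
pad ((0.27067434787750244, 0.21024203300476074), (0.12146096676588058, 0.12179086357355118), 13.218146324157715)
pad ((0.529169499874115, 0.20001506805419922), (0.17282666265964508, 0.17256808280944824), 15.2105073928833)
[[0.617, 0.026, 0.003], [0.626, -0.411, 0.003], [0.41, -0.412, 0.003], [0.403, 0.026, 0.003]]
bottle [[ 0.681 -0.071  0.13 ]]
wash [[0.69  0.174 0.151]]
beaker [[0.686 0.305 0.022]]
tape [[ 0.72  -0.243  0.024]]
```

View pics/crop.png

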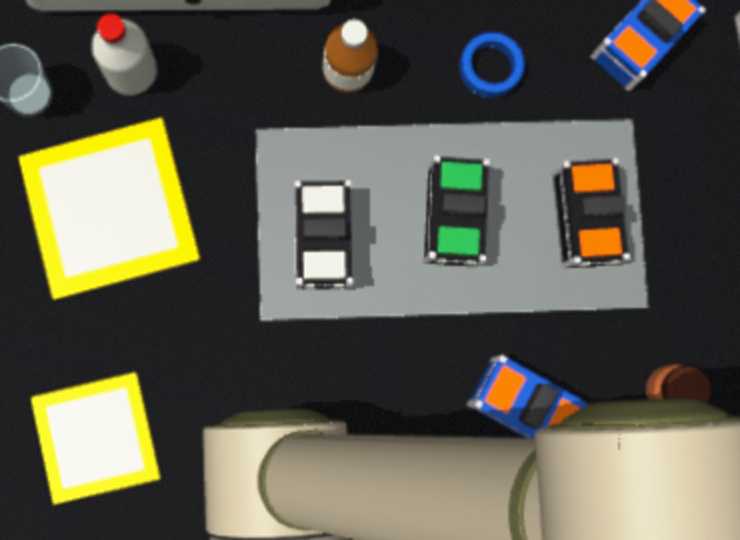

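The crop confirms three black cases on the mat with white, green and orange tags. The pad at (225,223) measures 172 mm, so it is the one meant, with its centre at (0.529, 0.200). The other measures 122 mm. I'll start with the orange case.

>>> jog_arm --plan "0 0 -7.1 0 0 0 0;0 0 -7.1 0 0 0 0;0 0 -7.1 0 0 0 0;0 0 -7.1 0 0 0 0;0 0 -7.1 0 0 0 0;0 0 -7.1 0 0 0 0;0 0 -7.1 0 0 0 0;0 0 -7.1 0 0 0 0;0 0 -7.1 0 0 0 0;0 0 -7.1 0 0 0 0" --grip_force 80

```text
time_s: 0.98
position: [0.136, -0.5328, 0.231]
tool_rot: [[0.076, 0.997, -0.0], [0.997, -0.076, 0.001], [0.001, -0.0, -1.0]]
ft_force: [0.5, 0.4, 0.8]
grip_width: 0.0855
gripper_force: 0.0
```

>>> jog_arm --plan "0 0 -7.1 0 0 0 0;0 0 0 1.58 3.5 0 0;0 0 0 1.58 3.5 0 0;0 0 0 1.58 3.5 0 0;0 0 0 1.58 3.5 0 0;0 0 0 1.58 3.5 0 0;0 0 0 1.58 3.5 0 0;0 0 0 1.58 3.5 0 0;0 0 0 1.58 3.5 0 0;0 0 0 1.58 3.5 0 0"

```text
time_s: 1.82
position: [0.4462, -0.3763, 0.2312]
tool_rot: [[-0.042, 0.999, -0.0], [0.999, 0.042, 0.0], [0.0, -0.0, -1.0]]
ft_force: [-0.2, -0.9, 0.1]
grip_width: 0.0854
gripper_force: 0.0
```

>>> jog_arm --plan "0 0 0 1.58 3.5 0 0;0 0 0 1.58 3.5 0 0;0 0 0 0 0 0 0;0 0 0 0 0 0 0"

```text
time_s: 2.15
position: [0.5145, -0.3418, 0.2306]
tool_rot: [[-0.045, 0.999, -0.001], [0.999, 0.045, 0.001], [0.001, -0.001, -1.0]]
ft_force: [-0.8, -1.1, 0.2]
grip_width: 0.0856
gripper_force: 0.0
```

>>> jog_arm --plan "0 0 0 0 0 3.5 0;0 0 0 0 0 3.5 0;0 0 0 0 0 3.5 0;0 0 0 0 0 3 0;0 0 0 0 0 2 0;0 0 0 0 0 1.5 0;0 0 0 0 0 0 0;0 0 0 0 0 0 0"

```text
time_s: 2.82
position: [0.5124, -0.3437, 0.0613]
tool_rot: [[-0.041, 0.999, -0.001], [0.999, 0.041, 0.001], [0.001, -0.001, -1.0]]
ft_force: [0.7, 0.4, -0.1]
grip_width: 0.0856
gripper_force: 0.0
```

>>> jog_arm --plan "0 0 0 0 0 0 255;0 0 0 0 0 0 255;0 0 0 0 0 0 255;0 0 0 0 0 0 255;0 0 0 0 0 0 255;0 0 0 0 0 0 255;0 0 0 0 0 0 255;0 0 0 0 0 0 255;0 0 0 0 0 0 255;0 0 0 0 0 0 255"

```text
time_s: 3.65
position: [0.5138, -0.3434, 0.062]
tool_rot: [[-0.042, 0.999, 0.001], [0.999, 0.042, -0.001], [-0.001, 0.001, -1.0]]
ft_force: [1.5, -0.2, 5.0]
grip_width: 0.0186
gripper_force: 79.6
```

>>> jog_arm --plan "0 0 0 0 0 -1 255;0 0 0 0 0 -3 255;0 0 0 0 0 -4 255;0 0 0 0 0 -4 255;7 0 0 0 0 0 255;7 0 0 0 0 0 255;0 0 0 0 0 0 255;0 0 0 0 0 0 255;0 0 0 0 0 0 255;0 0 0 0 0 0 255"

```text
time_s: 4.48
position: [0.5126, -0.3431, 0.181]
tool_rot: [[-0.041, 0.97, -0.241], [0.999, 0.04, -0.009], [0.001, -0.241, -0.971]]
ft_force: [-0.8, 0.4, -6.0]
grip_width: 0.0186
gripper_force: 81.6
```

>>> jog_arm --plan "0 0 0 0 0 0 255;-4 0 0 0 0 0 255;-4 0 0 0 0 0 255;-3 0 0 0 0 0 255;-2 0 0 0 0 0 255;0 0 0 0 0 0 255;0 0 0 0 0 0 255"

```text
time_s: 5.07
position: [0.5126, -0.3433, 0.1818]
tool_rot: [[-0.041, 0.999, -0.018], [0.999, 0.041, -0.001], [-0.0, -0.018, -1.0]]
ft_force: [0.8, 0.6, -4.8]
grip_width: 0.0184
gripper_force: 81.6
```

```bash
cat > rd.py <<'E'
from h import *
L=[]
for i in range(8):
    imaging.get_image("top"); s=env.observe(); L.append(np.r_[s["ft_force"],np.array(s["tool_rot"]).T@s["wrist_torque"],s["joint_efforts"][4]])
L=np.array(L); print(s["time_s"],s["position"].round(4),"mean",L.mean(0).round(3),"sd",L.std(0).round(3)); print(L[:,3].round(3))
print(np.array(s["tool_rot"]).round(3).tolist(),s["grip_width"])
E
python3 rd.py
```

```text
5.4667 [ 0.5135 -0.343   0.1812] mean [-2.330e-01 -1.900e-01 -6.153e+00  1.400e-02  4.000e-03 -1.300e-02
  2.700e-02] sd [0.391 0.426 0.345 0.029 0.029 0.03  0.009]
[ 0.077  0.02   0.008  0.014 -0.027  0.024  0.012 -0.018]
[[-0.042, 0.999, -0.018], [0.999, 0.042, -0.001], [0.0, -0.018, -1.0]] 0.01858660360711254
```

>>> jog_arm --plan "-7 0 0 0 0 0 255;-7 0 0 0 0 0 255;-1 0 0 0 0 0 255;0 0 0 0 0 0 255;0 0 0 0 0 0 255;0 0 0 0 0 0 255;0 0 0 0 0 0 255;0 0 0 0 0 0 255;0 0 0 0 0 0 255"

```text
time_s: 6.22
position: [0.5137, -0.3429, 0.1812]
tool_rot: [[-0.043, 0.97, 0.241], [0.999, 0.042, 0.01], [0.0, 0.241, -0.97]]
ft_force: [-0.0, -0.1, -6.2]
grip_width: 0.0183
gripper_force: 82.0
```

>>> jog_arm --plan "4 0 0 0 0 0 255;4 0 0 0 0 0 255;3 0 0 0 0 0 255;2 0 0 0 0 0 255;0 0 0 0 0 0 255;0 0 0 0 0 0 255;0 0 0 0 0 0 255"

```text
time_s: 6.8
position: [0.5133, -0.343, 0.1812]
tool_rot: [[-0.042, 0.999, 0.018], [0.999, 0.042, 0.001], [0.0, 0.018, -1.0]]
ft_force: [0.3, 0.4, -6.0]
grip_width: 0.0186
gripper_force: 82.0
```

```bash
python3 rd.py
```

```text
7.2 [ 0.5132 -0.3431  0.1814] mean [ 1.290e-01 -2.930e-01 -5.878e+00 -7.000e-03  2.100e-02  3.000e-03
 -3.300e-02] sd [0.524 0.483 0.709 0.027 0.023 0.023 0.005]
[-0.028  0.026 -0.039  0.043 -0.012 -0.019  0.002 -0.028]
[[-0.042, 0.999, 0.018], [0.999, 0.042, 0.001], [-0.0, 0.018, -1.0]] 0.01812623029978686
```

Orange looks quiet: the level torque shifts by only 0.02 Nm between ends, against about 0.1 Nm expected with a loose ball. I'll set it back and try green.

>>> jog_arm --plan "1 0 0 0 0 0 255;0 0 0 0 0 3 255;0 0 0 0 0 3 255;0 0 0 0 0 2.5 255;0 0 0 0 0 1.5 255;0 0 0 0 0 0.8 255;0 0 0 0 0 0.5 255;0 0 0 0 0 0.3 255;0 0 0 0 0 0.2 255;0 0 0 0 0 0.1 255"

```text
time_s: 8.03
position: [0.5137, -0.3434, 0.0631]
tool_rot: [[-0.042, 0.999, 0.001], [0.999, 0.042, -0.001], [-0.001, 0.001, -1.0]]
ft_force: [0.7, 1.0, -5.2]
grip_width: 0.0185
gripper_force: 81.8
```

>>> jog_arm --plan "0 0 0 0 0 0 255;0 0 0 0 0 0 255"

```text
time_s: 8.2
position: [0.5135, -0.3433, 0.063]
tool_rot: [[-0.042, 0.999, 0.001], [0.999, 0.042, -0.001], [-0.001, 0.001, -1.0]]
ft_force: [-0.7, 0.4, -6.1]
grip_width: 0.0186
gripper_force: 81.8
```

>>> jog_arm --plan "0 0 0 0 0 0.1 255;0 0 0 0 0 0 255;0 0 0 0 0 0 255"

```text
time_s: 8.45
position: [0.5136, -0.3434, 0.062]
tool_rot: [[-0.042, 0.999, 0.001], [0.999, 0.042, -0.001], [-0.001, 0.001, -1.0]]
ft_force: [1.0, 0.5, -0.7]
grip_width: 0.0182
gripper_force: 82.6
```

>>> jog_arm --plan "0 0 0 0 0 0 0;0 0 0 0 0 0 0;0 0 0 0 0 0 0;0 0 0 0 0 0 0;0 0 0 0 0 0 0;0 0 0 0 0 -1 0;0 0 0 0 0 -3 0;0 0 0 0 0 -4 0;0 0 0 0 0 0 0"

```text
time_s: 9.2
position: [0.5155, -0.345, 0.1495]
tool_rot: [[-0.042, 0.999, 0.009], [0.999, 0.042, -0.009], [-0.01, 0.009, -1.0]]
ft_force: [0.3, 0.1, 1.1]
grip_width: 0.0852
gripper_force: 0.0
```

>>> jog_arm --plan "0 0 6.2 0 0 0 0;0 0 0 3.78 -0.19 0 0;0 0 0 3.78 -0.19 0 0;0 0 0 3.78 -0.19 0 0;0 0 0 3.78 -0.19 0 0;0 0 0 0 0 0 0;0 0 0 0 0 0 0"

```text
time_s: 9.78
position: [0.516, -0.1902, 0.1424]
tool_rot: [[0.063, 0.998, 0.001], [0.998, -0.063, -0.001], [-0.001, 0.001, -1.0]]
ft_force: [-0.5, -0.2, -0.3]
grip_width: 0.0855
gripper_force: 0.0
```

Down 8.1 cm onto green, then pinch.

>>> jog_arm --plan "0 0 0 -0.15 0 3.5 0;0 0 0 0 0 2.5 0;0 0 0 0 0 1.5 0;0 0 0 0 0 0.5 0;0 0 0 0 0 0 0;0 0 0 0 0 0 255;0 0 0 0 0 0 255;0 0 0 0 0 0 255;0 0 0 0 0 0 255;0 0 0 0 0 0 255"

```text
time_s: 10.62
position: [0.5158, -0.1933, 0.0619]
tool_rot: [[0.066, 0.998, 0.001], [0.998, -0.066, -0.001], [-0.001, 0.001, -1.0]]
ft_force: [0.1, 0.1, -0.0]
grip_width: 0.0254
gripper_force: 0.0
```

>>> jog_arm --plan "0 0 0 0 0 0 255;0 0 0 0 0 0 255;0 0 0 0 0 0 255;0 0 0 0 0 0 255"

```text
time_s: 10.95
position: [0.5161, -0.1934, 0.062]
tool_rot: [[0.066, 0.998, 0.001], [0.998, -0.066, -0.001], [-0.001, 0.001, -1.0]]
ft_force: [0.6, 0.9, 5.2]
grip_width: 0.0184
gripper_force: 79.4
```

>>> jog_arm --plan "0 0 0 0 0 -1 255;0 0 0 0 0 -3 255;0 0 0 0 0 -4 255;0 0 0 0 0 -4 255;7 0 0 0 0 0 255;7 0 0 0 0 0 255;0 0 0 0 0 0 255;0 0 0 0 0 0 255;0 0 0 0 0 0 255;0 0 0 0 0 0 255"

```text
time_s: 11.78
position: [0.515, -0.193, 0.1812]
tool_rot: [[0.066, 0.968, -0.24], [0.998, -0.064, 0.016], [0.0, -0.241, -0.971]]
ft_force: [-0.1, 0.3, -3.8]
grip_width: 0.0186
gripper_force: 79.7
```

>>> jog_arm --plan "0 0 0 0 0 0 255;-4 0 0 0 0 0 255;-4 0 0 0 0 0 255;-3 0 0 0 0 0 255;-2 0 0 0 0 0 255;0 0 0 0 0 0 255;0 0 0 0 0 0 255"

```text
time_s: 12.37
position: [0.515, -0.1932, 0.1818]
tool_rot: [[0.067, 0.998, -0.018], [0.998, -0.067, 0.001], [-0.0, -0.018, -1.0]]
ft_force: [1.3, 0.4, -4.5]
grip_width: 0.0184
gripper_force: 79.8
```

```bash
python3 rd.py
```

```text
12.7667 [ 0.5157 -0.1931  0.1811] mean [ 1.500e-02  1.090e-01 -4.049e+00 -1.400e-02 -1.000e-03  1.200e-02
  7.300e-02] sd [0.408 0.397 0.398 0.023 0.03  0.033 0.009]
[-0.04   0.025  0.004  0.    -0.011 -0.023 -0.021 -0.049]
[[0.066, 0.998, -0.018], [0.998, -0.066, 0.001], [0.0, -0.018, -1.0]] 0.018763798142085168
```

>>> jog_arm --plan "-7 0 0 0 0 0 255;-7 0 0 0 0 0 255;-1 0 0 0 0 0 255;0 0 0 0 0 0 255;0 0 0 0 0 0 255;0 0 0 0 0 0 255;0 0 0 0 0 0 255;0 0 0 0 0 0 255;0 0 0 0 0 0 255"

```text
time_s: 13.52
position: [0.5159, -0.1932, 0.1812]
tool_rot: [[0.066, 0.968, 0.241], [0.998, -0.064, -0.016], [0.0, 0.241, -0.97]]
ft_force: [-0.0, -0.0, -3.7]
grip_width: 0.0186
gripper_force: 80.1
```

>>> jog_arm --plan "4 0 0 0 0 0 255;4 0 0 0 0 0 255;3 0 0 0 0 0 255;2 0 0 0 0 0 255;0 0 0 0 0 0 255;0 0 0 0 0 0 255;0 0 0 0 0 0 255"

```text
time_s: 14.1
position: [0.5155, -0.1931, 0.1812]
tool_rot: [[0.066, 0.998, 0.018], [0.998, -0.066, -0.001], [0.0, 0.018, -1.0]]
ft_force: [1.1, 0.4, -4.5]
grip_width: 0.0188
gripper_force: 80.1
```

```bash
python3 rd.py
```

```text
14.5 [ 0.5155 -0.1932  0.1814] mean [-0.051 -0.015 -4.448  0.028 -0.006  0.013 -0.068] sd [0.473 0.373 0.319 0.026 0.018 0.033 0.006]
[ 0.036  0.032  0.004  0.077  0.034  0.042  0.012 -0.016]
[[0.066, 0.998, 0.018], [0.998, -0.066, -0.001], [-0.0, 0.018, -1.0]] 0.018645627588259776
```

The green readings are ambiguous, so I'll repeat the end-to-end tilt on green with longer averaging.

```bash
cat > rd2.py <<'E'
from h import *
L=[]
for i in range(16):
    imaging.get_image("top"); s=env.observe(); R=np.array(s["tool_rot"]); L.append(np.r_[R.T@s["ft_force"],R.T@s["wrist_torque"],s["joint_efforts"]])
L=np.array(L); print(s["time_s"],"F",L.mean(0)[:3].round(2),"T",L.mean(0)[3:6].round(3),"sem",(L.std(0)/4)[3:6].round(3),"J",L.mean(0)[6:].round(3)); print("q",np.round(s["q"],2),R[:,2].round(4))
E
python3 rd2.py
```

```text
15.3 F [ 0.05 -0.06  4.11] T [ 0.011  0.007 -0.007] sem [0.007 0.008 0.008] J [-5.0000e-03 -4.7528e+01 -2.3057e+01  3.8000e-02 -5.9000e-02 -0.0000e+00]
q [-33.1   23.81  79.81   0.51  75.51 -29.43] [ 0.0174 -0.0012 -0.9998]
```

>>> jog_arm --plan "7 0 0 0 0 0 255;7 0 0 0 0 0 255;1 0 0 0 0 0 255;0 0 0 0 0 0 255;0 0 0 0 0 0 255;0 0 0 0 0 0 255;0 0 0 0 0 0 255;0 0 0 0 0 0 255;0 0 0 0 0 0 255;0 0 0 0 0 0 255"

```text
time_s: 16.13
position: [0.5155, -0.1932, 0.1816]
tool_rot: [[0.066, 0.968, -0.241], [0.998, -0.064, 0.016], [-0.0, -0.241, -0.97]]
ft_force: [-0.5, 0.2, -3.9]
grip_width: 0.0185
gripper_force: 80.2
```

>>> jog_arm --plan "-4 0 0 0 0 0 255;-4 0 0 0 0 0 255;-3 0 0 0 0 0 255;-2 0 0 0 0 0 255;0 0 0 0 0 0 255;0 0 0 0 0 0 255;0 0 0 0 0 0 255;0 0 0 0 0 0 255;0 0 0 0 0 0 255"

```text
time_s: 16.88
position: [0.5158, -0.1932, 0.1811]
tool_rot: [[0.066, 0.998, -0.018], [0.998, -0.066, 0.001], [0.0, -0.018, -1.0]]
ft_force: [-0.7, 0.5, -3.7]
grip_width: 0.0188
gripper_force: 80.2
```

```bash
python3 rd2.py
```

```text
17.6833 F [0.19 0.09 4.25] T [-0.038 -0.012  0.024] sem [0.005 0.009 0.008] J [ 5.0000e-03 -4.8305e+01 -2.3073e+01 -3.0000e-02  6.7000e-02  0.0000e+00]
q [-32.63  24.63  78.42  -0.49  77.83 -28.74] [-0.0174  0.0011 -0.9998]
```

With the tilt geometry worked out, a quiet case gives a negative torque change from the residual tilt, as green does. The ball opposes it, and orange's change was positive with half the joint-5 swing. So green is quiet and orange is suspect. I'll set green back and retest orange.

>>> jog_arm --plan "-1 0 0 0 0 0 255;0 0 0 0 0 3 255;0 0 0 0 0 3 255;0 0 0 0 0 2.5 255;0 0 0 0 0 1.5 255;0 0 0 0 0 0.9 255;0 0 0 0 0 0.5 255;0 0 0 0 0 0.3 255;0 0 0 0 0 0.2 255;0 0 0 0 0 0 255"

```text
time_s: 18.52
position: [0.5159, -0.1934, 0.0629]
tool_rot: [[0.066, 0.998, 0.001], [0.998, -0.066, -0.001], [-0.001, 0.001, -1.0]]
ft_force: [0.6, 0.2, -4.3]
grip_width: 0.0187
gripper_force: 80.0
```

>>> jog_arm --plan "0 0 0 0 0 0 255;0 0 0 0 0 0 255"

```text
time_s: 18.68
position: [0.5159, -0.1934, 0.063]
tool_rot: [[0.066, 0.998, 0.001], [0.998, -0.066, -0.001], [-0.001, 0.001, -1.0]]
ft_force: [0.7, 0.9, -4.7]
grip_width: 0.0185
gripper_force: 80.0
```

>>> jog_arm --plan "0 0 0 0 0 0.1 255;0 0 0 0 0 0 255;0 0 0 0 0 0 255"

```text
time_s: 18.93
position: [0.516, -0.1934, 0.062]
tool_rot: [[0.066, 0.998, 0.001], [0.998, -0.066, -0.001], [-0.001, 0.001, -1.0]]
ft_force: [0.5, -0.1, 2.6]
grip_width: 0.0186
gripper_force: 81.1
```

>>> jog_arm --plan "0 0 0 0 0 0 0;0 0 0 0 0 0 0;0 0 0 0 0 0 0;0 0 0 0 0 0 0;0 0 0 0 0 0 0;0 0 0 0 0 -1 0;0 0 0 0 0 -3 0;0 0 0 0 0 -4 0;0 0 0 0 0 0 0"

```text
time_s: 19.68
position: [0.5181, -0.1946, 0.1487]
tool_rot: [[0.066, 0.998, 0.01], [0.998, -0.066, -0.007], [-0.006, 0.011, -1.0]]
ft_force: [1.0, 0.3, 1.0]
grip_width: 0.0857
gripper_force: 0.0
```

>>> jog_arm --plan "0 0 -6.2 0 0 0 0;0 0 0 -3.74 -0.1 0 0;0 0 0 -3.74 -0.1 0 0;0 0 0 -3.74 -0.1 0 0;0 0 0 -3.74 -0.1 0 0;0 0 0 0 0 0 0;0 0 0 0 0 0 0;0 0 0 0 0 0 0"

```text
time_s: 20.35
position: [0.5178, -0.3423, 0.1416]
tool_rot: [[-0.042, 0.999, -0.0], [0.999, 0.042, 0.0], [0.0, 0.0, -1.0]]
ft_force: [1.1, -0.2, 0.3]
grip_width: 0.0859
gripper_force: 0.0
```

>>> jog_arm --plan "0 0 0 -0.1 -0.43 3.5 0;0 0 0 0 0 2.5 0;0 0 0 0 0 1.5 0;0 0 0 0 0 0.5 0;0 0 0 0 0 0 0;0 0 0 0 0 0 255;0 0 0 0 0 0 255;0 0 0 0 0 0 255;0 0 0 0 0 0 255;0 0 0 0 0 0 255"

```text
time_s: 21.18
position: [0.5138, -0.3441, 0.0619]
tool_rot: [[-0.042, 0.999, 0.001], [0.999, 0.042, -0.001], [-0.001, 0.001, -1.0]]
ft_force: [0.3, -0.5, -0.9]
grip_width: 0.0257
gripper_force: 0.0
```

>>> jog_arm --plan "0 0 0 0 0 0 255;0 0 0 0 0 0 255;0 0 0 0 0 0 255;0 0 0 0 0 0 255"

```text
time_s: 21.52
position: [0.5138, -0.3442, 0.0621]
tool_rot: [[-0.042, 0.999, 0.001], [0.999, 0.042, -0.001], [-0.001, 0.001, -1.0]]
ft_force: [-1.1, 2.3, 6.9]
grip_width: 0.0187
gripper_force: 79.6
```

>>> jog_arm --plan "0 0 0 0 0 -1 255;0 0 0 0 0 -3 255;0 0 0 0 0 -4 255;0 0 0 0 0 -4 255;7 0 0 0 0 0 255;7 0 0 0 0 0 255;0 0 0 0 0 0 255;0 0 0 0 0 0 255;0 0 0 0 0 0 255;0 0 0 0 0 0 255"

```text
time_s: 22.35
position: [0.513, -0.3441, 0.1811]
tool_rot: [[-0.041, 0.97, -0.24], [0.999, 0.04, -0.009], [0.001, -0.241, -0.971]]
ft_force: [-0.2, -0.7, -5.9]
grip_width: 0.0185
gripper_force: 82.1
```

>>> jog_arm --plan "0 0 0 0 0 0 255;-4 0 0 0 0 0 255;-4 0 0 0 0 0 255;-3 0 0 0 0 0 255;-2 0 0 0 0 0 255;0 0 0 0 0 0 255;0 0 0 0 0 0 255;0 0 0 0 0 0 255"

```text
time_s: 23.02
position: [0.5135, -0.3441, 0.1815]
tool_rot: [[-0.042, 0.999, -0.018], [0.999, 0.042, -0.001], [-0.0, -0.018, -1.0]]
ft_force: [0.8, 0.5, -6.0]
grip_width: 0.0184
gripper_force: 82.1
```

```bash
python3 rd2.py
```

```text
23.8167 F [0.12 0.27 6.14] T [ 0.018 -0.006  0.007] sem [0.007 0.007 0.007] J [-3.5000e-02 -5.6726e+01 -2.4804e+01 -2.8000e-02  2.8000e-02  1.0000e-03]
q [-44.46  31.13  66.91  -0.74  82.64 -46.77] [-1.740e-02 -7.000e-04 -9.998e-01]
```

>>> jog_arm --plan "-7 0 0 0 0 0 255;-7 0 0 0 0 0 255;-1 0 0 0 0 0 255;0 0 0 0 0 0 255;0 0 0 0 0 0 255;0 0 0 0 0 0 255;0 0 0 0 0 0 255;0 0 0 0 0 0 255;0 0 0 0 0 0 255"

```text
time_s: 24.57
position: [0.514, -0.3439, 0.1812]
tool_rot: [[-0.043, 0.97, 0.241], [0.999, 0.041, 0.01], [0.0, 0.241, -0.97]]
ft_force: [0.7, 0.0, -5.5]
grip_width: 0.0186
gripper_force: 82.6
```

>>> jog_arm --plan "4 0 0 0 0 0 255;4 0 0 0 0 0 255;3 0 0 0 0 0 255;2 0 0 0 0 0 255;0 0 0 0 0 0 255;0 0 0 0 0 0 255;0 0 0 0 0 0 255"

```text
time_s: 25.15
position: [0.5136, -0.3439, 0.1812]
tool_rot: [[-0.042, 0.999, 0.018], [0.999, 0.042, 0.001], [0.0, 0.018, -1.0]]
ft_force: [-0.1, 0.3, -6.6]
grip_width: 0.0186
gripper_force: 82.5
```

```bash
python3 rd2.py
```

```text
25.95 F [ 0.12 -0.03  6.18] T [-0.01   0.002  0.005] sem [0.009 0.007 0.006] J [ 2.6000e-02 -5.5878e+01 -2.4723e+01  2.9000e-02 -2.5000e-02 -1.0000e-03]
q [-45.08  30.41  68.22   0.75  80.69 -47.61] [ 1.750e-02  8.000e-04 -9.998e-01]
```

The retest repeats. Orange shifts +0.028 Nm where a quiet case of its weight would shift about −0.07 Nm. The 0.1 Nm gap matches the ball's 160 g × 62 mm, so orange is the rattling case. I'll level it and carry it to the pad.

>>> jog_arm --plan "1 0 0 0 0 -1 255;0 0 0 0 0 -2.1 255;0 0 0 1.5 0.3 0 255;0 0 0 2.5 0.3 0 255;0 0 0 3.5 0.3 0 255;0 0 0 3.8 0.3 0 255;0 0 0 3.8 0.3 0 255;0 0 0 3.8 0.3 0 255;0 0 0 3.8 0.3 0 255;0 0 0 3.8 0.3 0 255"

```text
time_s: 26.78
position: [0.5258, -0.076, 0.2123]
tool_rot: [[-0.042, 0.999, 0.0], [0.999, 0.042, 0.0], [0.0, 0.0, -1.0]]
ft_force: [1.6, -0.1, -6.4]
grip_width: 0.0183
gripper_force: 82.5
```

>>> jog_arm --plan "0 0 0 3.8 0.3 0 255;0 0 0 3.8 0.3 0 255;0 0 0 3.8 0.3 0 255;0 0 0 3.8 0.3 0 255;0 0 0 3.8 0.2 0 255;0 0 0 3.5 0.2 0 255;0 0 0 2.5 0.1 0 255;0 0 0 1.5 0 0 255;0 0 0 0.8 0 0 255;0 0 0 0.4 0 0 255"

```text
time_s: 27.62
position: [0.5311, 0.2003, 0.2121]
tool_rot: [[-0.044, 0.999, -0.0], [0.999, 0.044, 0.0], [0.0, -0.0, -1.0]]
ft_force: [-0.9, 0.2, -6.4]
grip_width: 0.0184
gripper_force: 82.5
```

>>> jog_arm --plan "0 0 0 0 0 0 255;0 0 0 0 0 0 255;0 0 0 0 0 0 255"

```text
time_s: 27.87
position: [0.5318, 0.1982, 0.2123]
tool_rot: [[-0.041, 0.999, -0.0], [0.999, 0.041, -0.0], [-0.0, -0.0, -1.0]]
ft_force: [-0.3, -0.2, -5.5]
grip_width: 0.0187
gripper_force: 82.5
```

Run:
```python
from h import *
a=imaging.get_image("top")["pixels"];b=imaging.get_image("side")["pixels"]
cv2.imwrite("pics/end.png",cv2.resize(np.vstack([a,b])[:,:,::-1],(400,600),interpolation=cv2.INTER_AREA))
cv2.imwrite("pics/end_top.png",a[:,:,::-1]);cv2.imwrite("pics/end_side.png",b[:,:,::-1])
s=env.observe();print(s["time_s"],s["position"],s["qvel"],s["grip_width"])
```

```text
27.9667 [0.53181815 0.19835168 0.21237649] [ 0.25447145  0.04882302 -0.08767472  0.06721723  0.01363922 -0.19528397] 0.018501900869799782
```

View pics/end.png

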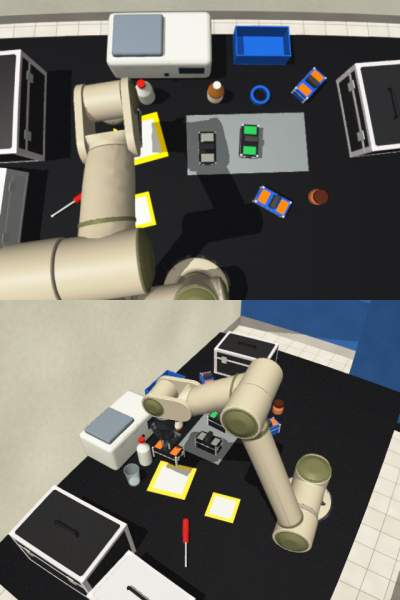

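View pics/end_side.png

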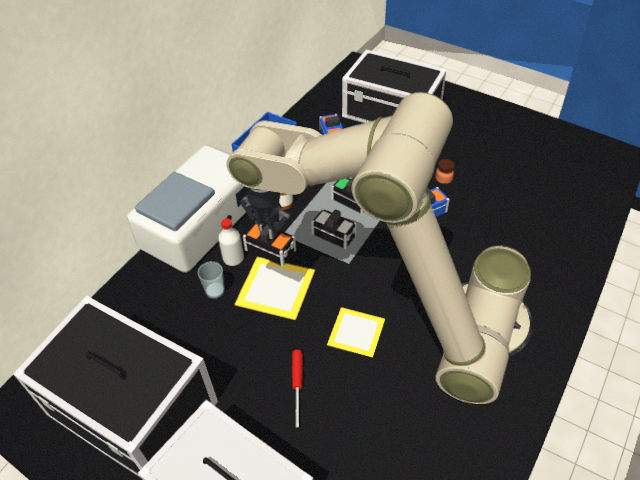

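The side view shows the orange case held level over the large pad (case about (269,243)). Green and white stand upright on the mat, and the other things are where they were. I'll let it settle and hand in.

>>> jog_arm --plan "0 0 0 0 -0.2 0 255;0 0 0 0 0 0 255;0 0 0 0 0 0 255;0 0 0 0 0 0 255;0 0 0 0 0 0 255;0 0 0 0 0 0 255;0 0 0 0 0 0 255;0 0 0 0 0 0 255"

```text
time_s: 28.63
position: [0.5296, 0.1992, 0.2123]
tool_rot: [[-0.042, 0.999, -0.0], [0.999, 0.042, 0.0], [0.0, -0.0, -1.0]]
ft_force: [0.6, 0.1, -5.2]
grip_width: 0.0186
gripper_force: 82.5
```

```bash
python3 -c "
from rig import job,env
s=env.observe();print(s['position'],s['qvel'].round(2),s['grip_width']);print(job.close_job())"
```

```text
[0.52963135 0.19918503 0.21230917] [-0.04  0.06 -0.09 -0.07  0.08  0.36] 0.01859503347463601
the job is handed in; nothing more can be done
None
```

I handed in the job with the orange case held still and level about 15 cm above the middle of the 170 mm yellow pad; I picked it by tilting it end to end and reading the wrist torque rather than by a sharp shake, green tested quiet and is back upright where it stood, and I never lifted white.

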